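Index the condiment carousel to the waiting bowl

ROBOT

A 6-joint arm with a two-finger parallel gripper is mounted at the origin on a cart in front of the work surface, level with it; the furniture and walls round the work are solid. World frame = base frame: x ahead of the robot, y to its left, z up, the work surface at z = 0. Lengths are in m, angles in rad, forces in N, time in s.
With the tool pointing down it reaches from about 0.35 to 0.775 m from the base axis. Payload 5.5 kg.
Tool frame: the origin (TCP) lies between the finger pads; the fingertips stand 22 mm ahead of it and the grasp point (between the pads) lies 3 mm ahead of it; z points along the fingers, y is the line along which they close (so a half turn about z gives the same grasp; the last joint's range is limited). The gripper opens to 85 mm and grips with 20 to 120 N. Pads are 22 mm wide; open, the fingers measure 114 mm over their backs; the gripper's body (76 mm by 85 mm) begins 54 mm behind the grasp point. The pads swing forward as they close: fully open they stand 13 mm farther back than shut.
Start: joints at [0.975, 0.313, 0.046, 1.304, 0, 1.431], TCP at [0.253, 0.516, 0.253] pointing down, gripper open.
Joint ranges: [-2.76, 2.76], [-0.86, 1.69], [-1.03, 1.26], [-2.2, 2.34], [-1.47, 1.5], [-3.14, 3.14]. Speed limits (rad/s): [2.57, 2.57, 3.14, 3.14, 3.14, 3.14].

INTERFACE

Orientations are given as a unit quaternion [w, x, y, z].
In Python, from workcell import env, read_camera, hand_in gives the robot as it stands (env), with the cameras as plain functions and the job as plain functions.
- The arm moves only by the tool move_tool, called as name(argument=value, ...), one argument or row to a line, values as JSON. Schema: {"type":"object","properties":{"steps":{"type":"object","properties":{"moves":{"type":"array","items":{"type":"array","items":{"type":"number"},"minItems":6,"maxItems":6},"minItems":1,"maxItems":8}},"additionalProperties":false,"required":["moves"]},"aperture":{"type":"number"},"force":{"type":"number"},"only":{"type":"string"},"quiet":{"type":"boolean"},"lines":{"type":"string"}},"required":["steps"],"additionalProperties":false}. steps is an object whose key "moves" holds a list of rows, 1 to 8 of them, each of 6 numbers: dx, dy, dz in mm, then a rotation vector rx, ry, rz in units of 0.2 rad; each row is the pose to reach, as a shift and turn from the pose commanded when the call began, along the tool's axes at that moment; what a row does not reach only later rows make up. A row lasts 1/8 s, in which the tool goes at most 0.0625 m and 0.188 rad, less where a joint would pass 70% of its speed; a pose out of reach is approached as far as the arm can. aperture is the finger opening in m, set as the call begins (left out keeps the last). The fingers move at their own pace and stop on an object; force is the grip in N (left out, the last holds). Time passes only in rows, so rows that do not move let the fingers close. The tool returns the time, the measured TCP pose, the force, the opening and the grip force at its end. only (a regular expression) keeps the lines of the reply that match it, lines (a string "A,B") keeps lines A to B, and quiet returns only ok. Input that does not fit is refused with a message, and nothing moves.
- env.get_state(): the state, without advancing time (a new reading comes with each control period).
- read_camera(name): name is "scene" or "side" or "wrist"; returns a dict with "image" (384x512x3 uint8, red, green, blue), "K" (3x3 intrinsics, pixels), "D" ([k1, k2, p1, p2, k3] as OpenCV has them; the pictures are not rectified), "R" (3x3) and "t" (3): a world point X has camera coordinates R X + t. Camera axes: x right, y down, z forward; pixel columns grow to the right and rows downward; lengths in m; the calibration is good to about 2 mm. A picture is of the moment at which its call begins. There is no depth.
- hand_in(): hands the job in; it is judged then, once.
The state is a dict: "clock": time; "joint_pos": joint angles; "qvel": joint speeds; "tau": joint torques, N m; "tcp_pos": TCP position; "orientation": TCP orientation; "wrist_force": force on the tool from outside, world axes, zero at the start; "ft_torque": the same for the moment, N m; "finger_gap": finger opening in m; "grip_force": force on a finger pad.
Only numpy, scipy, OpenCV 4.12 (cv2) and the standard library are available. Lean on these libraries where they do the work, as an engineer would, in place of code of your own. Each camera call takes 0.05 s, during which the arm holds its last target. There are 200 camera calls.

TASK

Turn the condiment carousel so that the mustard jar stands right beside the small white bowl, and leave it locked there with its red button sprung fully up. The carousel turns only after the button between the two steel cheeks has been pressed down; do not force it, and do not shift or tip the things standing round it.

Things in the scene. Friction and masses are not known exactly. Their poses are not given: they have to be found in the camera images.
- carousel: Fixed round steel drum of the carousel, 300 mm across, top 40 mm above the table; origin on the table under the vertical turning axis. Its six stations, 60 degrees apart, are marked by white ticks on the rim. The white bowl stands in line with a station (within 3 degrees), one or two stations to either side of the one where the mustard jar starts.
- platter_hub (a point): Top of the steel hub (on the axis, 61 mm above the table) of the wooden platter that turns on the drum: 276 mm across, top 52 mm above the table, 1 to 2 kg, turned by under 5 N at its rim. Fixed to it, 90 mm from the axis: mustard, red squeeze bottle (184 mm tall, 60 degrees counterclockwise of the mustard from above), spice jar (105 mm tall, 60 degrees clockwise). Turns either way.
- mustard_spot (a point): Middle of the mustard jar's foot, on the platter's top, 90 mm from the axis; turns with the platter. The mustard jar (gold lid, yellow, 62 mm across, 90 mm tall) is fixed to the platter.
- button_top (a point): Middle of the top face of the red lock button, a disc 38 mm across on the platter, 113 mm from the axis, on the far side of the axis from the mustard jar, in line with it. Up, its top is 70 mm above the table; it moves straight down 15 mm. It turns with the platter. Its pin locks the platter (1 degree of play) at every station; the platter starts locked.
- cheek_a (a point): Middle of the top edge of one of two upright steel cheeks fixed to the platter on either side of the button along the circle (this one is clockwise of the button from above): inner faces 50 mm apart, each 8 mm thick, 44 mm long radially, centred 113 mm from the axis, top 97 mm above the table. Pushing a cheek along the circle turns the platter once it is unlocked.
- cheek_b (a point): The same point on the other cheek, counterclockwise of the button.
- lock_button (a joint): Button travel in m: 0 = up, locked; 0.015 = fully down on a hard stop. Spring: 2 N at first, 9 N at 0.010, 12.5 N at 0.015. The pin clears its slot once pressed past 0.010. Let go between stations, the button stays at about 0.010, the pin riding on a hidden ring, and springs up at the next station if turned calmly (under 0.1 m/s): the platter stops dead. Held down, it passes the station unlocked.
- white_bowl: Small white footed bowl, 65 mm across, 40 mm tall, loose on the table beside the drum, centre 200 mm from the carousel's axis. Origin at the centre of its underside. Marks where the mustard must go; not to be moved.
- brown_bowl: Small red-brown bowl, 68 mm across, 40 mm tall, loose beside the drum, 200 mm from the axis; leave alone. Origin under its centre.
- salt: Glass salt shaker, 44 mm across, 90 mm tall, loose beside the drum, 200 mm from the axis; leave alone. Origin under its centre.
- pourer: Black and white bottle pourer standing on its collar, 32 mm across, 75 mm tall, loose beside the drum, 200 mm from the axis; leave alone. Origin under its centre.

How it is judged:
At the end, for the whole second after the job is handed in: The mustard jar's centre is within 130 mm of the white bowl's centre seen from above (about 110 mm at the right station, over 160 mm at the others), the red button is up to within 3 mm (pin sprung into the slot), and the four things round the carousel stand upright and still (horizontal distance between mustard_spot and white_bowl below 0.13 m and value of joint lock_button below 0.003 m and linear speed of each of white_bowl, brown_bowl, salt, pourer below 0.02 m/s and angle between each of white_bowl, brown_bowl, salt, pourer's own z axis and vertical below 0.15 rad); the robot touches nothing.
It fails at once if a thing standing round the carousel is shifted by more than 20 mm (distance of any of white_bowl, brown_bowl, salt, pourer from where it was at the start of the episode above 0.02 m).
It fails at once if the carousel is forced: the arm or fingers press on it with more than 60 N (contact force between any of the fingers, the arm and carousel above 60 N).
It also fails if it takes over 51 s, if anything falls off the work surface, if the arm or the gripper's body presses on something with over 40 N, if the wrist force passes 120 N, or if a joint passes its speed limit or range.

## Working session

There is one attempt and no reset: what is moved stays moved. The work goes in short steps, Python scripts to look and compute and a tool call to move; the robot and the scene stay as the last step left them, time stands still between calls to the robot, and variables do not carry over. Pictures are saved under pics/ and viewed, at most 10 in all, crops included, and the job is handed in when it is done.

```bash
ls; mkdir -p pics; python3 - <<'E'
from workcell import env, read_camera, hand_in
import cv2,numpy as np,pickle
d={}
for n in("scene","side"):
    c=read_camera(n);d[n]=c
    cv2.imwrite(f"pics/{n}0.png",cv2.resize(c["image"][:,:,::-1],(800,600),interpolation=cv2.INTER_CUBIC))
    print(n,c["K"],c["D"],c["R"],c["t"])
pickle.dump(d,open("c0.pkl","wb"))
print(env.get_state())
E
```

```text
pics
workcell.py
scene [[381.31072265   0.         252.87304381]
 [  0.         381.31072265 190.05799797]
 [  0.           0.           1.        ]] [-0.09057791  0.          0.          0.          0.        ] [[ 0.55600589 -0.83117113  0.00346439]
 [-0.50705514 -0.34248759 -0.79094712]
 [ 0.65859892  0.43801462 -0.61187471]] [-0.28475304  0.3821403   0.50591447]
side [[349.08525715   0.         261.14941863]
 [  0.         349.08525715 196.6178986 ]
 [  0.           0.           1.        ]] [0.02296213 0.         0.         0.         0.        ] [[ 0.88166681 -0.47123444 -0.02453015]
 [-0.30191072 -0.52338846 -0.79681518]
 [ 0.36264796  0.70993142 -0.60372497]] [-0.49603304  0.26650025  0.73054042]
{'clock': 0.1, 'joint_pos': array([ 9.75411021e-01,  3.13919816e-01,  4.50914772e-02,  1.30363998e+00,
       -9.21955785e-06,  1.43116654e+00]), 'qvel': array([ 0.00043727, -0.0020261 ,  0.00376635, -0.00148454,  0.00071096,
        0.00070967]), 'tau': array([ 2.20329872e-03, -4.81726348e+01,  2.99244136e+01,  1.26996651e-02,
       -1.23633549e-04, -5.23778056e-06]), 'tcp_pos': array([0.25285987, 0.51593079, 0.25250071]), 'orientation': array([-2.96064153e-04,  2.25910574e-01,  9.74147686e-01, -7.81830992e-04]), 'wrist_force': array([-0.32145717, -0.36318676, -0.20738371]), 'ft_torque': array([-0.02450841, -0.05054727,  0.00109149]), 'grip_force': 0.0, 'finger_gap': 0.08519974581008831}
```

View pics/scene0.png

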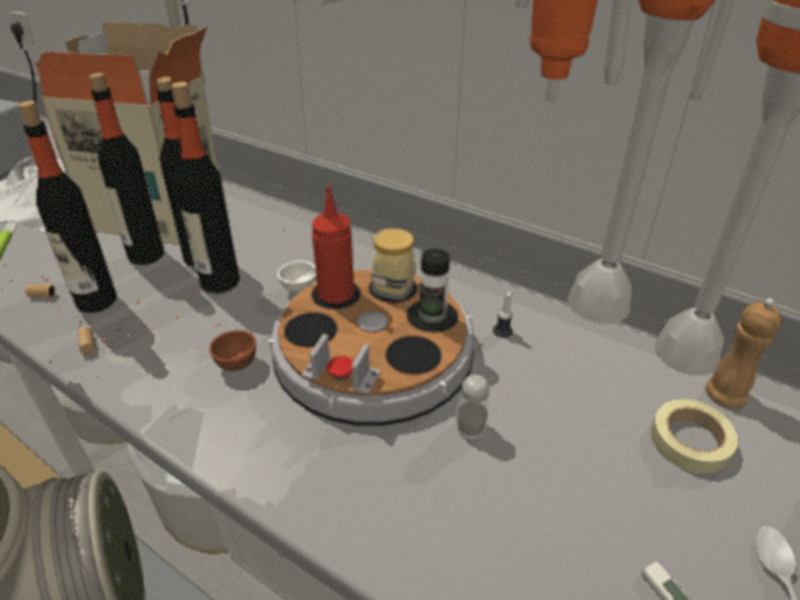

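View pics/side0.png

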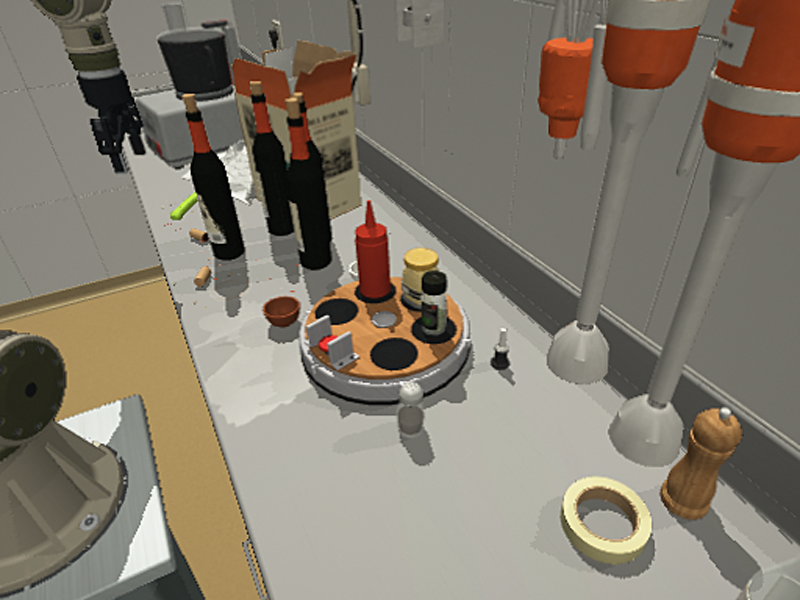

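The scene view (800x600) shows the hub at (373,320), button at (341,367), white bowl at (297,270) and brown bowl at (233,348), with the salt foot at (472,434) and pourer foot at (503,333). The side view shows the hub at (384,319), button at (328,343) and brown bowl at (282,308). There the white bowl is mostly hidden behind the red bottle.

```bash
cat >h.py <<'E'
import cv2,numpy as np,pickle
d=pickle.load(open("c0.pkl","rb"))
def onz(c,u,v,z):
    n=cv2.undistortPoints(np.array([[[u/800*512,v/600*384]]],float),c["K"],c["D"])[0,0]
    r=c["R"].T@np.array([*n,1]); o=-c["R"].T@c["t"]
    return o+r*(z-o[2])/r[2]
E
python3 - <<'E'
from h import *
S,T=d["scene"],d["side"]
np.set_printoptions(precision=4,suppress=True)
hub=None
for n,z,s,t in[("hub",.061,(373,320),(384,319)),("button",.07,(341,367),(328,343)),("brown",.04,(233,346),(282,304)),("white",.04,(297,270),None),("salt",0,(472,432),(411,429)),("pourer",0,(503,332),(500,366)),("lid",.142,(394,237),(421,257)),("cheekL",.097,(320,341),(319,320)),("cheekR",.097,(361,351),(341,337))]:
    for c,p in((S,s),(T,t)):
        if p:
            X=onz(c,*p,z)
            if hub is None:hub=X
            e=X-hub;print(n,X,"r",np.hypot(*e[:2]).round(4),"ang",np.degrees(np.arctan2(e[1],e[0])).round(1))
E
```

```text
hub [0.5499 0.0639 0.061 ] r 0.0 ang 0.0
hub [0.5498 0.0605 0.061 ] r 0.0033 ang -90.5
button [0.4408 0.0368 0.07  ] r 0.1124 ang -166.1
button [0.4398 0.0392 0.07  ] r 0.1128 ang -167.4
brown [0.4108 0.2108 0.04  ] r 0.2024 ang 133.4
brown [0.4159 0.2198 0.04  ] r 0.2055 ang 130.7
white [0.6049 0.2595 0.04  ] r 0.2033 ang 74.3
salt [ 0.495  -0.1324  0.    ] r 0.2038 ang -105.6
salt [ 0.4991 -0.1283  0.    ] r 0.1988 ang -104.8
pourer [ 0.6986 -0.0789  0.    ] r 0.2061 ang -43.8
pourer [ 0.6953 -0.0821  0.    ] r 0.2061 ang -45.1
lid [0.6458 0.092  0.142 ] r 0.0999 ang 16.3
lid [0.6397 0.0894 0.142 ] r 0.0933 ang 15.9
cheekL [0.4424 0.0706 0.097 ] r 0.1077 ang 176.4
cheekL [0.4392 0.0688 0.097 ] r 0.1108 ang 177.5
cheekR [0.4569 0.0154 0.097 ] r 0.1049 ang -152.5
cheekR [0.4538 0.0116 0.097 ] r 0.1094 ang -151.5
```

```bash
cat >>h.py <<'E'
from scipy.spatial.transform import Rotation as Ro
np.set_printoptions(precision=4,suppress=True)
H=np.array([.5498,.062])
def pose(s): 
    q=s["orientation"];return s["tcp_pos"],Ro.from_quat([q[1],q[2],q[3],q[0]])
def to(s,p,yd):  # yd: wanted world angle (deg) of tool y, tool down
    x,R=pose(s);a=np.radians(yd)
    y=np.array([np.cos(a),np.sin(a),0]);z=np.array([0,0,-1.])
    Q=Ro.from_matrix(np.c_[np.cross(y,z),y,z])
    return np.r_[R.inv().apply(np.array(p)-x),(R.inv()*Q).as_rotvec()]
def polar(r,deg,z):return [H[0]+r*np.cos(np.radians(deg)),H[1]+r*np.sin(np.radians(deg)),z]
E
python3 - <<'E'
from h import *
from workcell import env, read_camera, hand_in
S,T=d["scene"],d["side"]
for c,p in((S,(218,285)),(T,(228,252)),(S,(92,303)),(T,(316,262))):print(onz(c,*p,0))
s=env.get_state()
for z in(.2,.115):print(to(s,polar(.113,-167,z),13))
E
```

```text
[0.5345 0.3852 0.    ]
[0.3809 0.5295 0.    ]
[0.3769 0.5279 0.    ]
[0.5401 0.3878 0.    ]
[-0.3788 -0.3481  0.053  -0.0016  0.0005  0.8881]
[-0.3788 -0.348   0.138  -0.0016  0.0005  0.8881]
```

The manual's scale: shifts go in mm and turns go in units of 0.2 rad. Converting my numbers, 0.04 m is 40, -0.345 m is -345, 0.82 rad is 4.1.

move_tool(
  steps={"moves":[[-45,-42,0,0,0,0.5],[-90,-83,0,0,0,1],[-135,-124,10,0,0,1.6],[-180,-166,20,0,0,2.15],[-225,-207,30,0,0,2.7],[-270,-248,40,0,0,3.25],[-310,-285,45,0,0,3.75],[-345,-317,50,0,0,4.1]]},
  aperture=0,
  force=20,
)

```text
clock: 1.1
tcp_pos: [0.4236, 0.0779, 0.2029]
orientation: [-0.0, 0.597, 0.802, -0.0]
wrist_force: [0.4, 0.6, 0.2]
finger_gap: 0.0001
grip_force: 0.0
```

```bash
python3 - <<'E'
from h import *
from workcell import env, read_camera, hand_in
s=env.get_state()
print(to(s,polar(.113,-167,.12),13))
E
```

```text
[-0.0442  0.0036  0.0829 -0.0001 -0.0001  0.0646]
```

Converted, 0.065 m is 65, 0.06 m is 60, 0.065 rad is 0.325.

move_tool(
  steps={"moves":[[-35,3,30,0,0,0.3],[-44,3.6,60,0,0,0.325],[-44,3.6,65,0,0,0.325],[-44,3.6,65,0,0,0.325]]},
)

```text
clock: 1.6
tcp_pos: [0.4392, 0.0392, 0.1384]
orientation: [-0.0, 0.621, 0.784, -0.0]
wrist_force: [0.8, 0.3, -0.8]
finger_gap: 0.0004
grip_force: 0.0
```

```bash
python3 - <<'E'
from h import *
from workcell import env, read_camera, hand_in
a=[]
for n,(x,y) in(("side",(150,150)),("scene",(150,160)),):
    c=read_camera(n);a.append(cv2.resize(c["image"][y:y+120,x:x+160,::-1],(800,600),interpolation=cv2.INTER_CUBIC)[:, 100:500])
cv2.imwrite("pics/a.png",np.hstack(a))
E
```

```text
(no output)
```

View pics/a.png

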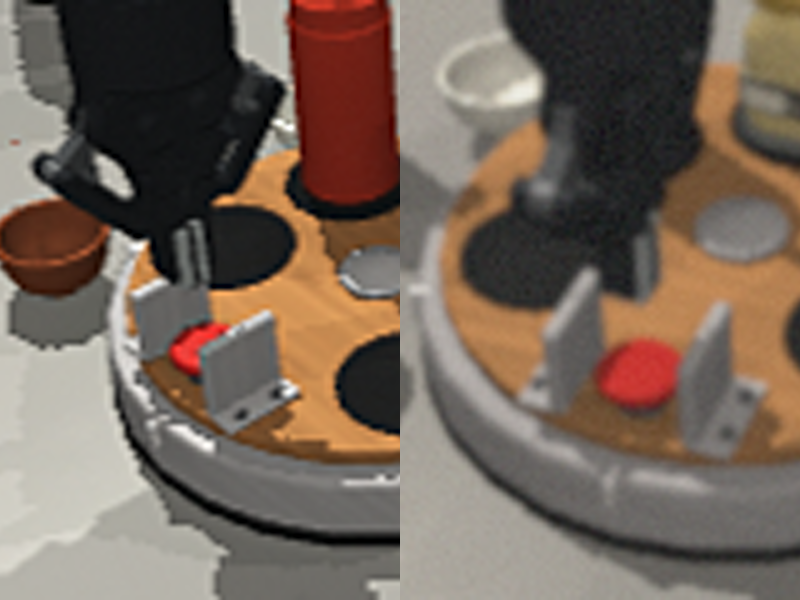

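Close-up: the closed fingertips are at about (195,285) left and (640,295) right, directly above the button at (203,350) and (640,373), and above the cheek tops.

```bash
python3 - <<'E'
from h import *
def tri(ps,pt):
    P=[];q=[]
    for n,p in(("scene",ps),("side",pt)):
        c=d[n];P.append(np.c_[c["R"],c["t"]]);q.append(cv2.undistortPoints(np.array([[p]],float),c["K"],c["D"]).reshape(2,1))
    X=cv2.triangulatePoints(*P,*q)[:,0];return X[:3]/X[3]
L=lambda u,v:(150+(u+100)/5,150+v/5)
R=lambda u,v:(150+(u-400+100)/5,160+v/5)
print(tri(R(640,295),L(195,285)),tri(R(640,373),L(203,350)))
E
```

```text
[0.441  0.0346 0.1136] [0.4411 0.0376 0.0696]
```

Converted, 0.046 m is 46, 0.056 m is 56.

move_tool(
  steps={"moves":[[0,0,15,0,0,0],[0,0,28,0,0,0],[0,0,38,0,0,0],[0,0,46,0,0,0],[0,0,52,0,0,0],[0,0,56,0,0,0],[0,0,56,0,0,0],[0,0,56,0,0,0]]},
)

```text
clock: 2.7
tcp_pos: [0.4397, 0.0388, 0.0828]
orientation: [0.0, 0.621, 0.784, 0.0]
wrist_force: [-3.1, 0.1, 7.6]
finger_gap: 0.0001
grip_force: 3.8
```

move_tool(
  steps={"moves":[[0,0,2,0,0,0],[0,0,4,0,0,0],[0,0,4.5,0,0,0],[0,0,4.5,0,0,0]]},
)

```text
clock: 3.2
tcp_pos: [0.4397, 0.0387, 0.0786]
orientation: [0.0, 0.621, 0.784, 0.0]
wrist_force: [-3.9, 0.3, 10.0]
finger_gap: -0.0001
grip_force: 5.3
```

```bash
python3 - <<'E'
from h import *
from workcell import env, read_camera, hand_in
s=env.get_state();print(s["wrist_force"])
z=s["tcp_pos"][2]
for k in range(0,49,6):print(k,to(s,polar(.112,-167+k,z),13+k))
E
```

```text
[-3.8589  0.2952  9.9546]
0 [-0.0021  0.0006  0.      0.0004  0.0003  0.0031]
6 [-0.0138  0.0011  0.      0.0004  0.0003 -0.1016]
12 [-0.0254  0.0029  0.      0.0004  0.0003 -0.2064]
18 [-0.0367  0.0059  0.      0.0003  0.0003 -0.3111]
24 [-0.0477  0.0101  0.      0.0003  0.0004 -0.4158]
30 [-0.0581  0.0154  0.      0.0003  0.0004 -0.5205]
36 [-0.068   0.0217  0.      0.0003  0.0004 -0.6252]
42 [-0.0771  0.0291  0.      0.0003  0.0004 -0.73  ]
48 [-0.0854  0.0374  0.      0.0002  0.0004 -0.8347]
```

move_tool(
  steps={"moves":[[0,0,2,0,0,0],[-6,0.7,2,0,0,-0.15],[-12,1,2,0,0,-0.4],[-18,1.7,2,0,0,-0.65],[-24.5,3,2,0,0,-1],[-30.5,4.4,2,0,0,-1.3],[-36.7,6,2,0,0,-1.55],[-36.7,6,2,0,0,-1.55]]},
)

```text
clock: 4.2
tcp_pos: [0.4559, 0.0033, 0.0774]
orientation: [0.002, 0.493, 0.87, 0.0]
wrist_force: [-1.0, -1.5, 10.5]
finger_gap: 0.0001
grip_force: 5.7
```

```bash
python3 - <<'E'
from h import *
from workcell import env, read_camera, hand_in
c=read_camera("side");c2=read_camera("scene")
a=[cv2.resize(c["image"][150:270,150:310,::-1],(800,600))[:,100:500],cv2.resize(c2["image"][160:280,150:310,::-1],(800,600))[:,100:500]]
cv2.imwrite("pics/b.png",np.hstack(a))
E
```

```text
(no output)
```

View pics/b.png

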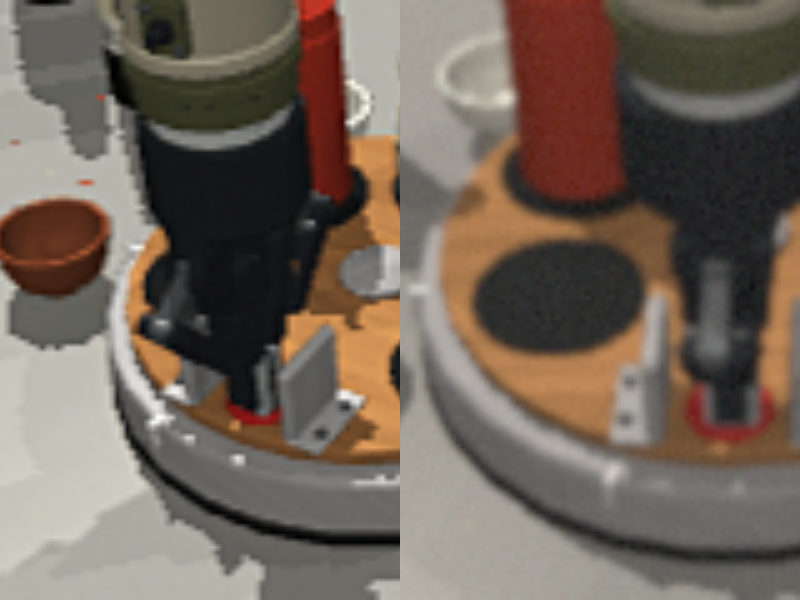

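The platter has unlocked and is turning. The fingertip sits on the button at (250,410) left and (730,410) right, clear of both cheeks, and the brown bowl hasn't moved.

```bash
python3 - <<'E'
from h import *
from workcell import env, read_camera, hand_in
s=env.get_state();x=s["tcp_pos"];print(x,s["wrist_force"],np.hypot(*(x[:2]-H)),np.degrees(np.arctan2(*(x[:2]-H)[::-1]))+167)
for k in range(20,68,4):print(k,to(s,polar(.113,-167+k,x[2]),13+k))
E
```

```text
[0.4558 0.0035 0.0774] [-1.1524 -1.2687 11.0572] 0.11071307121894072 18.892768238983763
20 [-0.0022 -0.0022  0.      0.0026  0.0036 -0.0365]
24 [-0.0101 -0.0017  0.      0.0025  0.0037 -0.1063]
28 [-0.0179 -0.0006  0.0001  0.0024  0.0038 -0.1762]
32 [-0.0256  0.0011  0.0001  0.0022  0.0039 -0.246 ]
36 [-0.0332  0.0033  0.0001  0.0021  0.0039 -0.3158]
40 [-0.0406  0.006   0.0002  0.002   0.004  -0.3856]
44 [-0.0478  0.0092  0.0002  0.0018  0.0041 -0.4554]
48 [-0.0548  0.0129  0.0002  0.0017  0.0042 -0.5252]
52 [-0.0614  0.0171  0.0003  0.0015  0.0042 -0.595 ]
56 [-0.0678  0.0218  0.0003  0.0014  0.0043 -0.6648]
60 [-0.0738  0.0268  0.0003  0.0012  0.0044 -0.7347]
64 [-0.0795  0.0323  0.0004  0.0011  0.0044 -0.8045]
```

Converted, -0.0478 m is -47.8, -0.045 m is -45, -0.455 rad is -2.275.

move_tool(
  steps={"moves":[[-8,-1.8,0,0,0,-0.45],[-15.5,-1,0,0,0,-0.775],[-23,0.5,0,0,0,-1.1],[-30.5,2.5,0,0,0,-1.45],[-38,5,0,0,0,-1.8],[-45,8,0,0,0,-2.15],[-47.8,9.2,0,0,0,-2.275],[-47.8,9.2,0,0,0,-2.275]]},
)

```text
clock: 5.3
tcp_pos: [0.4907, -0.0315, 0.0782]
orientation: [0.004, 0.283, 0.959, 0.002]
wrist_force: [4.3, 4.7, 10.2]
finger_gap: 0.0001
grip_force: 5.4
```

move_tool(
  steps={"moves":[[0,0,-6,0,0,0],[0,0,-12,0,0,0],[0,0,-18,0,0,0],[0,0,-18,0,0,0]]},
)

```text
clock: 5.8
tcp_pos: [0.4863, -0.032, 0.094]
orientation: [0.0, 0.284, 0.959, -0.0]
wrist_force: [-0.4, -0.6, -0.3]
finger_gap: -0.0002
grip_force: 0.0
```

```bash
python3 - <<'E'
from h import *
from workcell import env, read_camera, hand_in
c=read_camera("side");c2=read_camera("scene")
a=[cv2.resize(c["image"][150:270,150:310,::-1],(800,600))[:,200:600],cv2.resize(c2["image"][160:280,150:310,::-1],(800,600))[:,300:700]]
cv2.imwrite("pics/c.png",np.hstack(a))
s=env.get_state();x=s["tcp_pos"];print(x,s["wrist_force"],np.hypot(*(x[:2]-H)),np.degrees(np.arctan2(*(x[:2]-H)[::-1]))+167)
for k in range(46,76,4):print(k,to(s,polar(.113,-167+k,x[2]),13+k))
E
```

```text
[ 0.486  -0.0319  0.0935] [-0.449   0.9165  0.7229] 0.11350886723964657 42.81403115026902
46 [-0.0063  0.0006 -0.     -0.0002 -0.0005 -0.0349]
50 [-0.0142  0.0011 -0.     -0.0001 -0.0005 -0.1047]
54 [-0.022   0.0022 -0.     -0.0001 -0.0005 -0.1746]
58 [-0.0297  0.0038 -0.     -0.0001 -0.0005 -0.2444]
62 [-0.0373  0.006  -0.     -0.0001 -0.0005 -0.3142]
66 [-0.0447  0.0087 -0.     -0.0001 -0.0005 -0.384 ]
70 [-0.0519  0.0119 -0.     -0.0001 -0.0005 -0.4538]
74 [-0.0588  0.0156 -0.     -0.     -0.0005 -0.5236]
```

View pics/c.png

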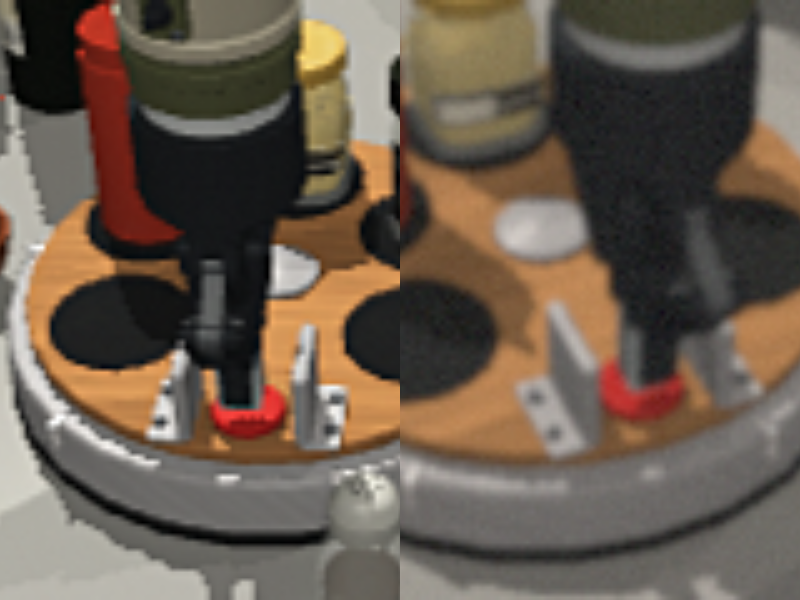

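Tip sits between the cheeks just above the depressed button at (248,410) left. Now I'll push cheek_b gently.

Converted, -0.0297 m is -29.7, -0.026 m is -26, -0.09 rad is -0.45.

move_tool(
  steps={"moves":[[-5,0.4,0,0,0,0],[-10,0.8,0,0,0,0],[-14.2,1.1,0,0,0,-0.15],[-18,1.6,0,0,0,-0.3],[-22,2.2,0,0,0,-0.45],[-26,3,0,0,0,-0.6],[-29.7,3.8,0,0,0,-0.75],[-29.7,3.8,0,0,0,-0.75]]},
)

```text
clock: 6.9
tcp_pos: [0.5131, -0.0449, 0.0935]
orientation: [-0.0, 0.211, 0.977, 0.0]
wrist_force: [-0.7, 0.8, -0.5]
finger_gap: -0.0003
grip_force: 0.5
```

```bash
python3 - <<'E'
from h import *
from workcell import env, read_camera, hand_in
s=env.get_state();x=s["tcp_pos"];print(x,s["wrist_force"],np.hypot(*(x[:2]-H)),np.degrees(np.arctan2(*(x[:2]-H)[::-1]))+167)
for k in range(58,76,2):print(k,to(s,polar(.113,-167+k,x[2]),13+k-7))
E
```

```text
[ 0.5131 -0.0449  0.0935] [-0.6636  0.8042 -0.4837] 0.11300856538721997 58.037705476763904
58 [ 0.0001  0.      0.     -0.0001 -0.0008  0.0285]
60 [-0.0038  0.0004 -0.     -0.0001 -0.0008 -0.0064]
62 [-0.0077  0.001  -0.     -0.0001 -0.0008 -0.0413]
64 [-0.0116  0.0017 -0.     -0.0001 -0.0008 -0.0762]
66 [-0.0155  0.0026 -0.     -0.0001 -0.0008 -0.1111]
68 [-0.0193  0.0035 -0.     -0.0001 -0.0008 -0.146 ]
70 [-0.0231  0.0047 -0.     -0.0001 -0.0008 -0.1809]
72 [-0.0268  0.0059 -0.     -0.0001 -0.0008 -0.2158]
74 [-0.0305  0.0073 -0.     -0.     -0.0008 -0.2508]
```

Converted, -0.0125 m is -12.5, -0.0105 m is -10.5, -0.085 rad is -0.425.

move_tool(
  steps={"moves":[[-3,0.3,0,0,0,0],[-5.5,0.6,0,0,0,-0.1],[-8,1,0,0,0,-0.2],[-10.5,1.5,0,0,0,-0.325],[-12.5,2,0,0,0,-0.425],[-12.5,2,0,0,0,-0.425]]},
)

```text
clock: 7.65
tcp_pos: [0.5252, -0.0484, 0.0935]
orientation: [-0.0, 0.17, 0.985, -0.0]
wrist_force: [-2.9, -1.4, -0.2]
finger_gap: 0.0
grip_force: 1.1
```

```bash
python3 - <<'E'
from h import *
from workcell import env, read_camera, hand_in
s=env.get_state();x=s["tcp_pos"];print(x,s["wrist_force"],np.hypot(*(x[:2]-H)),np.degrees(np.arctan2(*(x[:2]-H)[::-1]))+167)
E
```

```text
[ 0.5252 -0.0484  0.0935] [-2.9426 -1.4351 -0.2283] 0.11308002547997217 64.44617037963184
```

Converted, -0.0045 m is -4.5, -0.003 m is -3, -0.04 rad is -0.2.

move_tool(
  steps={"moves":[[-1.5,0.3,0,0,0,-0.075],[-3,0.6,0,0,0,-0.15],[-4.5,1,0,0,0,-0.2],[-4.5,1,0,0,0,-0.2]]},
)

```text
clock: 8.15
tcp_pos: [0.5315, -0.0488, 0.0942]
orientation: [0.001, 0.15, 0.989, 0.0]
wrist_force: [0.9, -0.1, -0.0]
finger_gap: -0.0002
grip_force: 0.0
```

```bash
python3 - <<'E'
from h import *
from workcell import env, read_camera, hand_in
c=read_camera("side");c2=read_camera("scene")
a=[cv2.resize(c["image"][150:270,150:310,::-1],(800,600))[:,200:600],cv2.resize(c2["image"][160:280,150:310,::-1],(800,600))[:,300:700]]
cv2.imwrite("pics/d.png",np.hstack(a))
s=env.get_state();x=s["tcp_pos"];print(x,s["wrist_force"],np.degrees(np.arctan2(*(x[:2]-H)[::-1]))+167)
E
```

```text
[ 0.5312 -0.0488  0.0942] [ 0.0716 -0.3369 -0.6492] 67.46790011323853
```

View pics/d.png

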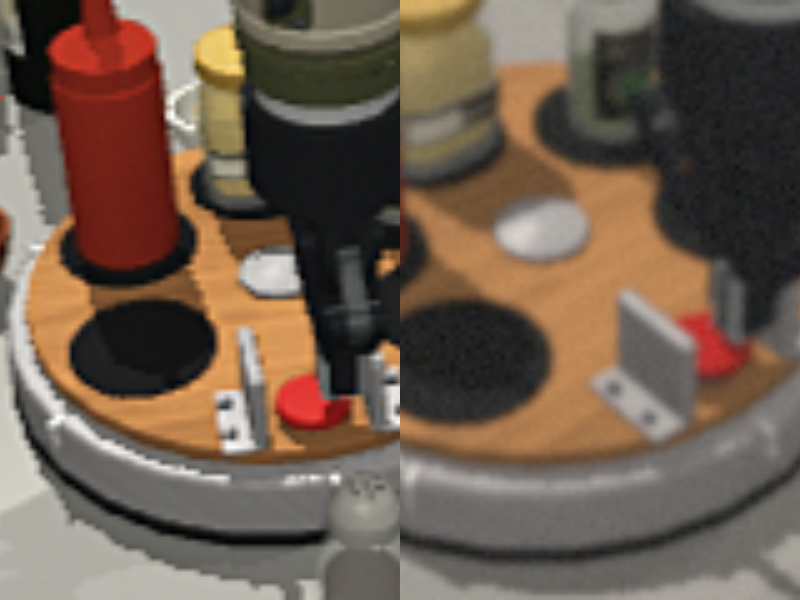

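The button at (312,400) left and (715,345) right still looks low, and the tip is near the right-hand cheek. I'll check the platter angle.

```bash
python3 - <<'E'
from h import *
for z in(.06,.07):
  for c,p in(("scene",(426.6,357.8)),("side",(394.4,359.4))):
    X=onz(d[c],*p,z)[:2]-H;print(z,X+H,np.hypot(*X),np.degrees(np.arctan2(X[1],X[0]))+167)
E
```

```text
0.06 [ 0.5267 -0.0408] 0.10538551056842785 64.33771812960363
0.06 [ 0.5196 -0.0382] 0.10469368828257916 60.216728982240014
0.07 [ 0.5175 -0.046 ] 0.11272917503460139 60.35671634843824
0.07 [ 0.515  -0.0481] 0.11549480275673835 59.45359984634406
```

move_tool(
  steps={"moves":[[3,0,-2,0,0,0],[6,0,-10,0,0,0],[7,0,-30,0,0,0],[7,0,-70,0,0,0],[7,0,-120,0,0,0],[7,0,-160,0,0,0],[7,0,-160,0,0,0]]},
)

```text
clock: 9.12
tcp_pos: [0.5252, -0.047, 0.2582]
orientation: [0.004, 0.15, 0.989, -0.0]
wrist_force: [-0.5, -0.1, -0.6]
finger_gap: 0.0
grip_force: 0.0
```

```bash
python3 - <<'E'
from h import *
from workcell import env, read_camera, hand_in
c=read_camera("side");c2=read_camera("scene")
a=[cv2.resize(c["image"][140:290,170:310,::-1],(560,600))[:,:400],cv2.resize(c2["image"][150:300,150:300,::-1],(600,600))[:,:400]]
a=[cv2.resize(c["image"][140:290,180:280,::-1],(400,600)),cv2.resize(c2["image"][150:300,210:310,::-1],(400,600))]
cv2.imwrite("pics/e.png",np.hstack(a))
E
```

```text
(no output)
```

View pics/e.png

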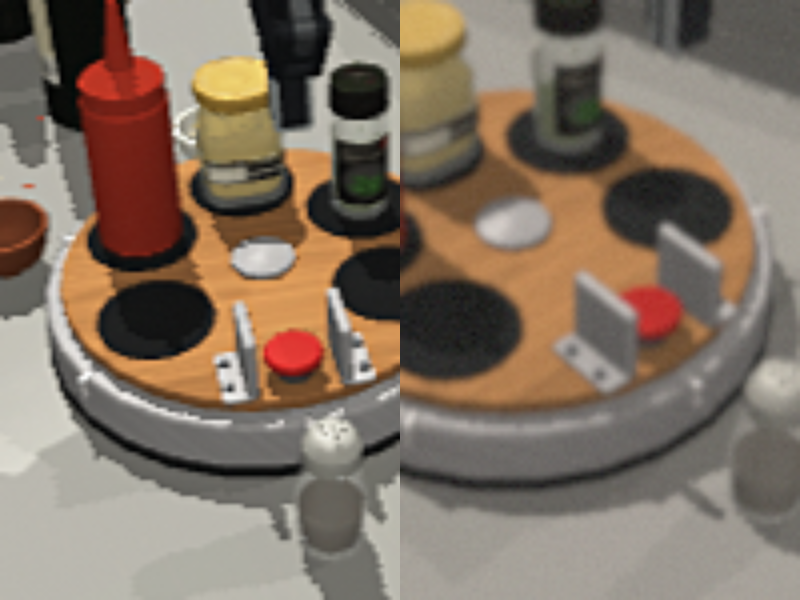

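The arm is clear. The button stands raised at (293,352) left, with its stem visible beneath, and I'll triangulate its height.

```bash
python3 - <<'E'
from h import *
def tri(ps,pt):
    P=[];q=[]
    for n,p in(("scene",ps),("side",pt)):
        c=d[n];P.append(np.c_[c["R"],c["t"]]);q.append(cv2.undistortPoints(np.array([[p]],float),c["K"],c["D"]).reshape(2,1))
    X=cv2.triangulatePoints(*P,*q)[:,0];return X[:3]/X[3]
from workcell import env, read_camera, hand_in
for n in("side","scene"):
    m=read_camera(n)["image"].astype(int)
    k=(m[...,0]>130)&(m[...,1]<70)&(m[...,2]<70);k[:205]=0;k[260:]=0;k[:,:225]=0;k[:,300:]=0
    v,u=np.nonzero(k);print(n,u.min(),u.max(),v.min(),v.max(),u.mean(),v.mean())
    if n=="side":a=(u.mean(),v.mean())
    else:b=(u.mean(),v.mean())
X=tri((273,228),a);print(X)
for z in(.06,.065,.07):
    X=onz(d["side"],a[0]*800/512,a[1]*800/512,z)[:2]-H;print(z,np.hypot(*X),np.degrees(np.arctan2(X[1],X[0]))+167)
E
```

```text
side 246 260 223 232 252.8034188034188 227.5811965811966
scene 267 280 222 233 273.62931034482756 227.17241379310346
[ 0.5172 -0.0459  0.0741]
0.06 0.09623227339558821 61.705500132615086
0.065 0.10168266499602105 61.18008481235351
0.07 0.10714073703040046 60.708165585477204
```

```bash
python3 -c "
from workcell import env, read_camera, hand_in
print(hand_in())"
```

```text
the job is handed in; nothing more can be done
None
```

I turned the carousel one station (60°) counterclockwise, so the mustard jar now stands beside the white bowl. The camera check shows the button sprung up and locked, the arm is clear, and I handed the job in at about 9 s without getting a verdict back.

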